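# Set out seized goods for the record photograph

## Task

Set out the goods on the grey photo board for the customs record picture: the flat tin in the middle of the round stand; the carton in the middle of the square riser with its sides square to the riser's, and the small black marker upright on the middle of the carton; the slim bottle on the board midway between the two stands; and the jar on the board straight behind the bottle (on the side away from the robot, square to the line of the stands) with a gap of about 3.5 cm between bottle and jar. Leave everything standing upright and let go, and leave the wooden stamp where it is.

Things in the scene. Friction and masses are not known exactly. Their poses are not given: they have to be found in the camera images.
- board: Thin matt grey photo board fixed on the counter, 230 x 380 x 5 mm; both stands are fixed on it. Origin on the counter surface, midway between the stands' centres; y axis along its long side through both stands, x square to that, away from the robot (to the back). Reaches 90 mm before, 140 mm behind the origin, 190 mm to each side. Turned up to 16 degrees.
- round_stand: White round display stand fixed on the photo board, a disc 110 mm across and 20 mm high. Origin at the centre of its underside, which is on the board (5 mm above the counter), 130 mm from the board's origin along the board's y axis, on one side or the other.
- square_riser: White square riser block fixed on the photo board at the other end from the round stand, 100 x 100 mm and 30 mm high, turned up to 17 degrees on the board. Origin at the centre of its underside, on the board (5 mm above the counter), 130 mm from the board's origin; x and y axes square to its sides, z up.
- tin_mid (a point): Flat round plain metal tin, 60 mm diameter (the wide flat disc), 34 mm high, loose. Point at its centre, 17 mm above its underside; z up.
- carton_mid (a point): Small brown cardboard carton with a paper strip along it, 74 mm long (its x axis), 52 mm wide (y), 40 mm high, loose. Point at its centre, 20 mm above its underside; z up.
- marker_mid (a point): Black plastic marker, loose: a base plate 44 x 36 mm, 8 mm thick, with an upright plate 44 mm long (x axis) and 10 mm thick (y axis) standing along the middle of the base, 45 mm high in all; it is held by the upright plate. Point at its centre, 22.5 mm above its underside; z up.
- bottle_mid (a point): Tall slim amber glass bottle with a narrow neck and black cap, body 36 mm diameter, 90 mm high, standing loose. Point on its centre line, 45 mm above its underside (on the full-width body); z up.
- jar_mid (a point): Short wide clear glass jar with a white lid, 46 mm diameter, 62 mm high, standing loose. Point at its centre, 31 mm above its underside; z up.
- stamp_mid (a point): Small dark wooden hand stamp, round foot 32 mm diameter, with a knob handle, 62 mm high, standing loose among the goods. It is not part of the picture and must stay where it is. Point at its centre, 31 mm above its underside.
Not all that is in view belongs to the job. What is shaped like the part that bears stamp_mid but pink or turquoise is not meant.

How it is judged:
By the outcome, as a careful person would: the job done as asked, in the order asked, and still so for the second after the job is handed in, with the robot touching nothing.
It also fails if it takes over 141 s, if anything falls off the work surface, if the arm or the gripper's body presses on something with over 40 N, if the wrist force passes 120 N, or if a joint passes its speed limit or range.

## Robot

A 6-joint arm with a two-finger parallel gripper is mounted at the origin on the work surface. World frame = base frame: x ahead of the robot, y to its left, z up, the work surface at z = 0. Lengths are in m, angles in rad, forces in N, time in s.
With the tool pointing down it reaches from about 0.3 to 1 m from the base axis. Payload 5.1 kg.
Tool frame: the origin (TCP) lies between the finger pads; the fingertips stand 11 mm ahead of it and the grasp point (between the pads) lies 8 mm behind it; z points along the fingers, y is the line along which they close (so a half turn about z gives the same grasp; the last joint's range is limited). The gripper opens to 95 mm and grips with 3 to 60 N. Pads are 20 mm wide; open, the fingers measure 119 mm over their backs; the gripper's body (75 mm by 180 mm) begins 59 mm behind the grasp point.
Start: joints at [1.027, 0.124, 1.65, -0, 1.367, -0.083], TCP at [0.289, 0.582, 0.226] pointing down, gripper open.
Joint ranges: [-2.61, 2.61], [-1.02, 2.33], [0.03, 2.71], [-1.35, 4.49], [0.32, 2.68], [-2.91, 2.91]. Speed limits (rad/s): [2.57, 2.57, 3.14, 3.14, 3.14, 3.14].

## Interface

Orientations are given as a unit quaternion [x, y, z, w].
In Python, from bench import sensors, cams, workorder gives the robot as it stands.
- The arm moves only by the tool arm_command, never from a script. Its argument "rows" is a list of rows, each a list of 7 numbers: the shift along the tool's x, y, z in m, then the turn, a rotation vector about the tool's x, y, z in rad, then the opening, from -1 (shut) to 1 (fully open). In form: [[tx, ty, tz, ax, ay, az, hand], ...]. A call has 1 to 12 rows; each row shifts and turns the commanded pose from where the row before left it, along the tool's axes as they then stand; what a row does not reach is not made up. A row lasts 1/8 s, in which the tool goes at most 62.5 mm and 10.7 degrees, less where a joint would pass 70% of its speed; a pose out of reach is approached as far as the arm can. A call with a gripper value outside its range is refused whole. The fingers move at their own pace and stop on an object; "squeeze" is the grip in N (left out, the last holds). Time passes only in rows, so rows that do not move let the fingers close. It gives the time, the measured TCP pose, the force, the opening and the grip force at its end, in the units of the state.
- sensors.state(): the state, without advancing time (a new reading comes with each control period).
- cams.get_image(name): name is "scene" or "top"; returns the picture (480x640x3 uint8, red, green, blue); there is no depth.
- cams.camera_info(name): a dict with "fx", "fy", "cx", "cy" (pixels), "world_to_cam" (4x4, takes a point from world to camera coordinates). Camera axes: x right, y down, z forward; pixel columns grow to the right and rows downward; lengths in m; the calibration is good to about 2 mm. A picture is of the moment at which its call begins. camera_info takes no time and is no camera call.
- workorder.sign_off(): hands the job in; it is judged then, once.
The state is a dict: "time_s": time; "q": joint angles; "qvel": joint speeds; "effort": joint torques, N m; "tcp_pos": TCP position; "tcp_rot": TCP orientation; "wrist_force": force on the tool from outside, world axes, zero at the start; "wrist_torque": the same for the moment, N m; "finger_gap": opening from 0.0 (shut) to 1.0 (fully open); "grasp_force": force on a finger pad.
Only numpy, scipy, OpenCV 4.12 (cv2) and the standard library are available. Lean on these libraries where they do the work, as an engineer would, in place of code of your own. Each camera call takes 0.05 s, during which the arm holds its last target. There are 200 camera calls.

## Working session

There is one attempt and no reset: what is moved stays moved. The work goes in short steps, Python scripts to look and compute and a tool call to move; the robot and the scene stay as the last step left them, time stands still between calls to the robot, and variables do not carry over. Pictures are saved under pics/ and viewed, at most 14 in all, crops included, and the job is handed in when it is done.

Besides the shell and the picture viewer there is one more tool, called as name([rows], argument=value, ...), one row to a line, values as JSON. arm_command: Moves the arm, as the interface text tells. Its arguments: {"type":"object","properties":{"rows":{"type":"array"},"squeeze":{"type":"number"}},"required":["rows"]}

```bash
mkdir -p pics; ls
python3 - <<'E'
from bench import sensors,cams
import cv2,numpy as np
for n in("scene","top"):
    im=cams.get_image(n);cv2.imwrite(f"pics/{n}0.png",im[:,:,::-1]);c=cams.camera_info(n)
    W=np.array(c["world_to_cam"]);print(n,c["fx"],c["cx"],c["cy"],(-W[:3,:3].T@W[:3,3]).round(3),W[:3,:3].round(2).tolist())
s=sensors.state();print(s)
E
```

```text
pics
scene 490.101523258978 319.50569494581896 235.6844226029922 [ 1.342 -0.087  0.582] [[0.06, 1.0, -0.01], [0.56, -0.04, -0.82], [-0.82, 0.05, -0.57]]
top 453.1256986020668 315.1945496120247 236.11003390860017 [ 0.416 -0.02   0.972] [[0.01, -1.0, 0.0], [-0.99, -0.01, -0.16], [0.16, -0.0, -0.99]]
{'time_s': 0.1, 'q': array([ 1.02740372e+00,  1.24434999e-01,  1.65155031e+00, -2.48517016e-05,
        1.36751506e+00, -8.26240340e-02]), 'qvel': array([ 0.00070632, -0.00235011, -0.00394201,  0.00058882,  0.00211093,
        0.00026717]), 'effort': array([ 3.16767046e-04, -4.18881190e+01, -3.61096394e+01,  7.77320308e-02,
        4.61818208e-02, -6.71151020e-05]), 'tcp_pos': array([0.28876303, 0.58169759, 0.22450551]), 'tcp_rot': array([ 2.28349118e-01,  9.73578847e-01, -9.11256514e-04, -2.82137098e-04]), 'wrist_force': array([-0.08739932, -0.65593686,  0.02734474]), 'wrist_torque': array([ 0.03149693, -0.02894838, -0.01230631]), 'grasp_force': 0.0, 'finger_gap': 0.9995599820933245}
```

View pics/scene0.png

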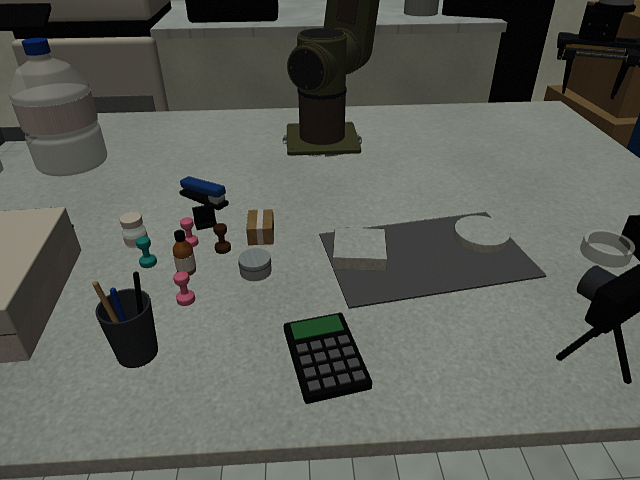

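View pics/top0.png

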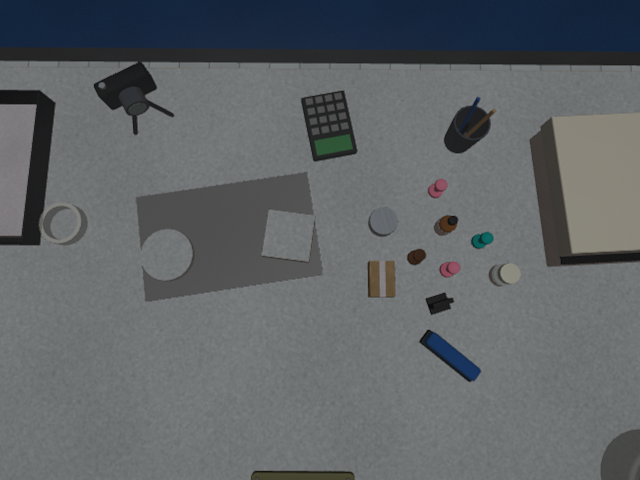

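The top view has the board at about (137–322, 172–300), round stand (166,255), riser (289,236), tin (383,221), carton (382,279), bottle (448,224), jar (507,274), marker (440,303) and brown stamp (417,257). Pink stamps at (438,188) and (450,269) and a turquoise one at (483,240) are decoys.

Run:
```python
import cv2,numpy as np
a=cv2.imread("pics/top0.png")[165:325,355:535];b=cv2.imread("pics/scene0.png")[170:310,100:290]
f=lambda i:cv2.convertScaleAbs(cv2.resize(i,None,fx=4,fy=4,interpolation=cv2.INTER_CUBIC),alpha=1.5)
cv2.imwrite("pics/ta.png",f(a)[:600]);cv2.imwrite("pics/sb.png",f(b))
```

```text
(no output)
```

View pics/ta.png

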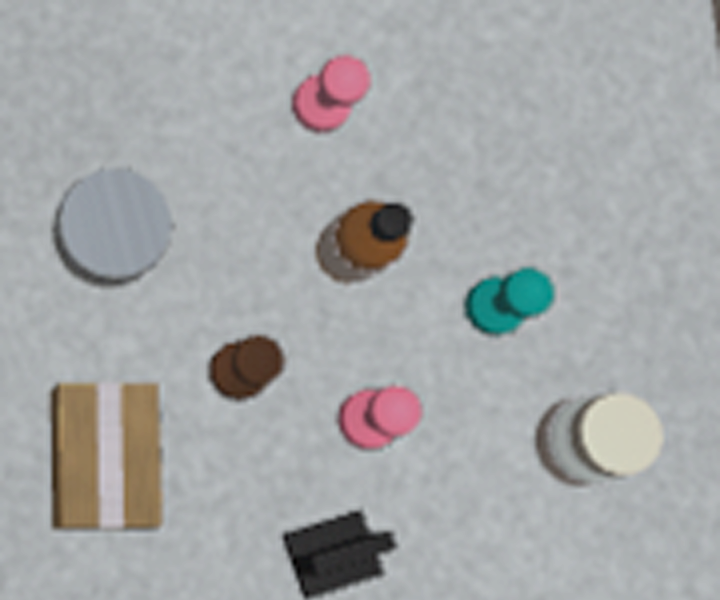

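View pics/sb.png

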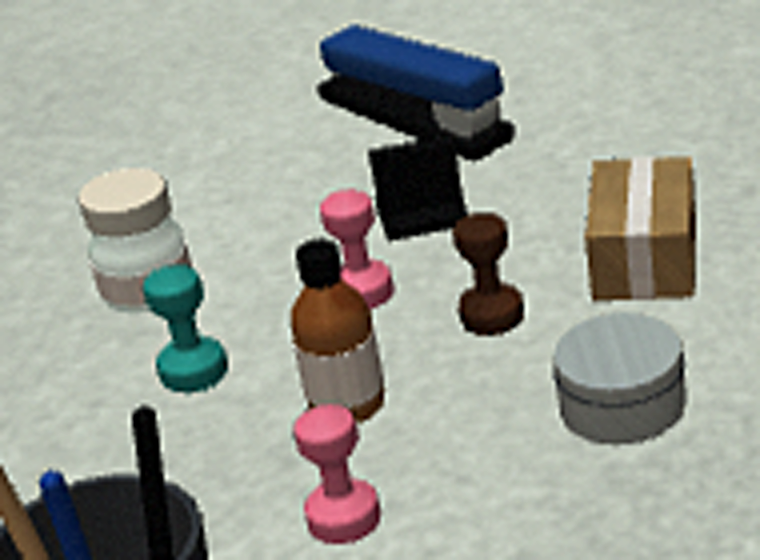

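```bash
cat > h.py <<'E'
import cv2,numpy as np
from bench import cams,sensors
def cam(n):
    c=cams.camera_info(n);W=np.array(c["world_to_cam"]);return c,W[:3,:3],W[:3,3]
def ray(n,uv,z):
    c,R,t=cam(n);uv=np.atleast_2d(uv).astype(float)
    d=np.c_[(uv[:,0]-c["cx"])/c["fx"],(uv[:,1]-c["cy"])/c["fy"],np.ones(len(uv))]@R
    o=-R.T@t;return o+d*((z-o[2])/d[:,2])[:,None]
def proj(n,P):
    c,R,t=cam(n);p=np.atleast_2d(P)@R.T+t;return np.c_[c["fx"]*p[:,0]/p[:,2]+c["cx"],c["fy"]*p[:,1]/p[:,2]+c["cy"]]
def biggest(m):
    cs,_=cv2.findContours(m.astype(np.uint8),cv2.RETR_EXTERNAL,cv2.CHAIN_APPROX_NONE);return max(cs,key=cv2.contourArea)[:,0,:].astype(float)
E
python3 - <<'E'
from h import *
im=cv2.imread("pics/top0.png");g=cv2.cvtColor(im,cv2.COLOR_BGR2GRAY)
print("rows riser",g[236,255:325].tolist());print("col riser",g[200:275,289].tolist());print("row round",g[255,132:200].tolist());print("col round",g[222:290,166].tolist())
def rect(box,th,z,name,hi=True):
    x0,y0,x1,y1=box;s=g[y0:y1,x0:x1];c=biggest((s>th) if hi else (s<th))+[x0,y0]
    w=ray("top",c,z)[:,:2].astype(np.float32);r=cv2.minAreaRect(w);print(name,np.round(r[0],4),np.round(r[1],4),r[2],"circ",np.round(cv2.minEnclosingCircle(w),4) if 0 else (cv2.minEnclosingCircle(w)))
rect((255,200,322,270),120,.035,"riser");rect((138,220,202,288),120,.025,"round")
rect((125,160,335,310),110,.005,"board",False)
E
```

```text
rows riser [81, 81, 81, 83, 82, 82, 82, 82, 81, 96, 122, 123, 124, 121, 118, 119, 118, 117, 119, 121, 121, 118, 118, 116, 114, 115, 119, 121, 118, 117, 119, 119, 118, 117, 117, 120, 120, 118, 116, 119, 122, 123, 122, 122, 121, 119, 117, 115, 113, 114, 115, 113, 113, 114, 117, 118, 109, 84, 84, 85, 85, 82, 90, 114, 114, 116, 117, 115, 115, 117]
col riser [82, 82, 82, 82, 83, 83, 82, 82, 82, 83, 81, 87, 105, 114, 114, 118, 119, 121, 122, 122, 121, 118, 117, 117, 117, 118, 118, 121, 123, 121, 119, 120, 121, 120, 117, 117, 117, 116, 115, 116, 117, 120, 118, 114, 114, 116, 116, 115, 115, 116, 117, 118, 117, 117, 116, 116, 115, 114, 107, 78, 69, 85, 86, 86, 85, 85, 85, 86, 85, 86, 85, 85, 85, 86, 86]
row round [119, 119, 117, 118, 119, 120, 117, 116, 117, 115, 114, 114, 116, 117, 115, 115, 115, 117, 117, 119, 118, 117, 113, 109, 109, 114, 117, 117, 116, 115, 114, 118, 119, 120, 118, 117, 120, 119, 116, 116, 117, 120, 121, 121, 120, 120, 117, 116, 117, 117, 118, 119, 118, 120, 120, 120, 117, 119, 122, 120, 98, 62, 68, 80, 80, 80, 80, 80]
col round [79, 79, 79, 79, 78, 78, 86, 105, 115, 114, 115, 116, 118, 119, 119, 118, 117, 116, 115, 116, 119, 123, 123, 121, 120, 118, 115, 115, 116, 117, 117, 115, 116, 118, 118, 118, 119, 117, 114, 114, 116, 118, 119, 119, 118, 120, 119, 116, 116, 117, 117, 116, 117, 117, 117, 119, 121, 116, 91, 73, 80, 80, 80, 80, 81, 80, 80, 80]
riser [0.564  0.0819] [0.01   0.0233] 82.06062316894531 circ ((0.5645278096199036, 0.08562920242547989), 0.01179993711411953)
round [0.5519 0.2531] [0.0138 0.009 ] 80.8850326538086 circ ((0.5543215274810791, 0.2526816725730896), 0.007330175489187241)
board [0.5807 0.1691] [0.2365 0.3852] 9.08698844909668 circ ((0.5786855816841125, 0.16932570934295654), 0.22277699410915375)
```

```bash
cat >> h.py <<'E'
def stands(g):
    def rect(box,m,z):
        x0,y0,x1,y1=box;c=biggest(cv2.morphologyEx(m[y0:y1,x0:x1].astype(np.uint8),cv2.MORPH_OPEN,np.ones((3,3))))+[x0,y0]
        return cv2.minAreaRect(ray("top",c,z)[:,:2].astype(np.float32))
    ri=rect((255,200,319,270),g>98,.035);bo=rect((125,160,335,310),g<98,.005)
    # round stand: subpixel dark-bright crossings along radial lines on the board-facing sides
    P=[];c0=np.array([166.,255.])
    for a in np.radians(np.arange(-85,86,5)):
        d=np.array([np.cos(a),np.sin(a)]);r=np.arange(20,32,.25);uv=(c0+r[:,None]*d).astype(np.float32)
        v=cv2.remap(g,uv[:,0].reshape(1,-1),uv[:,1].reshape(1,-1),cv2.INTER_LINEAR)[0];k=np.argmax(v<97)
        if k>0:P.append(uv[k])
    w=ray("top",P,.025)[:,:2]
    from scipy.optimize import least_squares
    f=least_squares(lambda p:np.hypot(*(w-p[:2]).T)-p[2],[*w.mean(0),.055],loss="soft_l1",f_scale=.001)
    return ri,bo,f.x,f.cost
E
python3 - <<'E'
from h import *
im=cv2.imread("pics/top0.png");g=cv2.cvtColor(im,cv2.COLOR_BGR2GRAY)
ri,bo,ro,co=stands(g);print("riser",ri,"\nboard",bo,"\nround",ro,co)
d=np.array(ri[0])-ro[:2];print("dist",np.hypot(*d),"mid",(np.array(ri[0])+ro[:2])/2,"ang of round->riser",np.degrees(np.arctan2(d[1],d[0])))
o=np.array([355,165])
cr=lambda p:np.array(p)/4+o-[.375,.375]
for n,p,z in [("tin",(115,223),.034),("bottle",(392,221),.09),("jar",(622,434),.062),("stampfoot",(239,369),.01),("stamptop",(260,361),.06),("teal",(493,305),.01),("pinkLow",(369,419),.01),("pinkHi",(321,103),.01)]:print(n,ray("top",cr(p),z)[0,:2].round(4))
hsv=cv2.cvtColor(im,cv2.COLOR_BGR2HSV)
C=ray("top",cr([(57,384),(161,384),(162,527),(57,527)]),.04)[:,:2];print("carton",C.mean(0),cv2.minAreaRect(C.astype(np.float32)))
M=ray("top",cr([(284,537),(361,511),(383,574),(305,598)]),.008)[:,:2];print("marker",M.round(4).tolist(),M.mean(0),cv2.minAreaRect(M.astype(np.float32)))
# scene cross-check
cs=lambda p:np.array(p)/4+[100-.375,170-.375]
for n,p,z in [("tin",(619,350),.034),("bottle",(319,249),.09),("jar",(123,187),.062),("stampt",(482,232),.06)]:print("scene",n,ray("scene",cs(p),z)[0,:2].round(4))
K=ray("scene",cs([(595,160),(692,158),(694,237),(586,233)]),.04)[:,:2];print("scene carton",K.mean(0))
E
```

```text
riser ((0.5901361107826233, 0.02872355282306671), (0.11157705634832382, 0.1319769322872162), 83.3927230834961) 
board ((0.5785038471221924, 0.16869667172431946), (0.23113596439361572, 0.3809433579444885), 9.082722663879395) 
round [0.53399604 0.29362224 0.05452082] 1.1024187597930702e-06
dist 0.27078224237621557 mid [0.56206608 0.1611729 ] ang of round->riser -78.03433328417219
tin [ 0.6073 -0.1638]
bottle [ 0.5978 -0.2929]
jar [ 0.4951 -0.4125]
stampfoot [ 0.533  -0.2323]
stamptop [ 0.5311 -0.2321]
teal [ 0.5686 -0.37  ]
pinkLow [ 0.5067 -0.3007]
pinkHi [ 0.6799 -0.2816]
carton [ 0.48447293 -0.15773086] ((0.4844748377799988, -0.15777640044689178), (0.05376269295811653, 0.07438386231660843), 89.25093078613281)
marker [[0.4443, -0.2539], [0.4582, -0.2951], [0.4253, -0.3053], [0.4126, -0.2638]] [ 0.43508957 -0.27951909] ((0.4352724254131317, -0.27943986654281616), (0.03438623994588852, 0.04344717785716057), 17.31038475036621)
scene tin [ 0.6064 -0.1655]
scene bottle [ 0.5962 -0.2958]
scene jar [ 0.4907 -0.4151]
scene stampt [ 0.5414 -0.2323]
scene carton [ 0.48250294 -0.15910811]
```

```bash
cat >> h.py <<'E'
def cross(g,starts,d,n,th=98):
    P=[]
    for s in starts:
        r=np.arange(0,n,.2);uv=(np.array(s,float)+r[:,None]*np.array(d)).astype(np.float32)
        v=cv2.remap(g,uv[:,0].reshape(1,-1).copy(),uv[:,1].reshape(1,-1).copy(),cv2.INTER_LINEAR)[0];k=np.argmax(v<th)
        if k>0:P.append(uv[k])
    return np.array(P)
def quad(g,sides,z,th=98):
    """sides: list of (starts,dir,n) in order; returns corner points world and line angles"""
    L=[]
    for st,d,n in sides:
        w=ray("top",cross(g,st,d,n,th),z)[:,:2].astype(np.float32);L.append(cv2.fitLine(w,cv2.DIST_HUBER,0,1e-4,1e-4).ravel())
    C=[]
    for i in range(4):
        a,b=L[i],L[(i+1)%4];t=np.linalg.solve(np.c_[a[:2],-b[:2]],b[2:]-a[2:]);C.append(a[2:]+t[0]*a[:2])
    return np.array(C),[np.degrees(np.arctan2(l[1],l[0])) for l in L]
def riser(g):
    return quad(g,[([(280,y) for y in range(220,250,3)],(-1,0),25),([(x,225) for x in range(275,306,3)],(0,-1),22),([(300,y) for y in range(232,258,3)],(1,0),18),([(x,250) for x in range(270,303,3)],(0,1),20)],.035)
E
python3 - <<'E'
from h import *
im=cv2.imread("pics/top0.png");g=cv2.cvtColor(im,cv2.COLOR_BGR2GRAY)
C,a=riser(g);print(C.round(4).tolist(),C.mean(0),a,np.hypot(*(C-np.roll(C,1,0)).T))
b=(np.array([.5785,.1687])-.025*np.array([.9875,.1579]));y=np.array([-.1579,.9875]);print(b,b+.13*y,b-.13*y,(C.mean(0)+[.534,.2936])/2)
E
```

```text
[[0.6308000087738037, 0.08009999990463257], [0.6177999973297119, -0.018300000578165054], [0.5198000073432922, -0.006500000134110451], [0.5317999720573425, 0.09260000288486481]] [0.5750557  0.03697616] [np.float32(-7.1733828), np.float32(82.50101), np.float32(-6.8730984), np.float32(83.11984)] [0.09977263 0.09931979 0.09869861 0.09983677]
[0.5538125 0.1647525] [0.5332855 0.2931275] [0.5743395 0.0363775] [0.55452786 0.16528808]
```

```bash
cat > p.py <<'E'
# usage: p.py x y z psi(deg of tool y, optional): turn (tool az), then per-axis tool shift after the turn
import sys,numpy as np
from bench import sensors
from scipy.spatial.transform import Rotation as R
s=sensors.state();r=R.from_quat(s["tcp_rot"]);a=[float(v) for v in sys.argv[1:]]
ty=r.apply([0,1,0]);psi=np.degrees(np.arctan2(ty[1],ty[0]));az=0
if len(a)>3:
    az=-((a[3]-psi+180)%360-180);r=r*R.from_euler("z",az,degrees=True)
sh=r.inv().apply(np.array(a[:3])-s["tcp_pos"]);n=int(np.ceil(np.linalg.norm(sh)/.055))
print("t",s["time_s"],"pos",s["tcp_pos"].round(4),"psi",round(psi,2),"tilt",np.degrees(r.as_matrix()[:2,2]).round(2),"gap",round(s["finger_gap"]*95,1),"F",s["wrist_force"].round(1),"grip",s["grasp_force"],"q6",s["q"][5].round(2))
print("turn az",np.radians(az).round(4),"shift",sh.round(4),"rows",n,"each",(sh/n).round(4))
E
python3 p.py .606 -.1645 .15
```

```text
t 0.1 pos [0.2888 0.5817 0.2245] psi 63.6 tilt [-0.06 -0.09] gap 95.0 F [-0.1 -0.7  0. ] grip 0.0 q6 -0.08
turn az 0.0 shift [-0.6159 -0.5272  0.0754] rows 15 each [-0.0411 -0.0351  0.005 ]
```

arm_command([
  [-0.041, -0.035, 0.005, 0, 0, 0, 1],
  [-0.041, -0.035, 0.005, 0, 0, 0, 1],
  [-0.041, -0.035, 0.005, 0, 0, 0, 1],
  [-0.041, -0.035, 0.005, 0, 0, 0, 1],
  [-0.041, -0.035, 0.005, 0, 0, 0, 1],
  [-0.041, -0.035, 0.005, 0, 0, 0, 1],
  [-0.041, -0.035, 0.005, 0, 0, 0, 1],
  [-0.041, -0.035, 0.005, 0, 0, 0, 1],
  [-0.041, -0.035, 0.005, 0, 0, 0, 1],
  [-0.041, -0.035, 0.005, 0, 0, 0, 1],
  [-0.041, -0.035, 0.005, 0, 0, 0, 1],
  [-0.041, -0.035, 0.005, 0, 0, 0, 1],
])

```text
time_s: 1.6
tcp_pos: [0.5431, -0.0145, 0.1651]
tcp_rot: [0.228, 0.974, 0.0, -0.0]
wrist_force: [1.2, 0.5, 0.1]
finger_gap: 1.001
grasp_force: 0.0
```

arm_command([
  [-0.041, -0.035, 0.005, 0, 0, 0, 1],
  [-0.041, -0.035, 0.005, 0, 0, 0, 1],
  [-0.041, -0.035, 0.005, 0, 0, 0, 1],
  [0, 0, 0, 0, 0, 0, 1],
  [0, 0, 0, 0, 0, 0, 1],
])

```text
time_s: 2.22
tcp_pos: [0.6059, -0.1611, 0.15]
tcp_rot: [0.229, 0.974, 0.0, -0.001]
wrist_force: [-0.7, -0.2, -0.1]
finger_gap: 1.004
grasp_force: 0.0
```

```bash
python3 p.py .6065 -.1645 .016
```

```text
t 2.225 pos [ 0.6059 -0.1611  0.15  ] psi 63.58 tilt [-0.08  0.06] gap 95.4 F [-0.7 -0.2 -0.1] grip 0.0 q6 -1.46
turn az 0.0 shift [-0.0023 -0.0028  0.1339] rows 3 each [-0.0008 -0.0009  0.0446]
```

arm_command([
  [-0.0023, -0.0028, 0.04, 0, 0, 0, 1],
  [0, 0, 0.045, 0, 0, 0, 1],
  [0, 0, 0.03, 0, 0, 0, 1],
  [0, 0, 0.019, 0, 0, 0, 1],
  [0, 0, 0, 0, 0, 0, 1],
  [0, 0, 0, 0, 0, 0, -1],
  [0, 0, 0, 0, 0, 0, -1],
  [0, 0, 0, 0, 0, 0, -1],
  [0, 0, 0, 0, 0, 0, -1],
  [0, 0, 0, 0, 0, 0, -1],
  [0, 0, 0, 0, 0, 0, -1],
], squeeze=15)

```text
time_s: 3.6
tcp_pos: [0.6075, -0.1652, 0.0172]
tcp_rot: [0.228, 0.974, -0.0, 0.0]
wrist_force: [-1.3, 0.1, 3.5]
finger_gap: 0.626
grasp_force: 15.0
```

```bash
python3 p.py .533 .2925 .042;python3 p.py .533 .2925 .132
```

```text
t 3.6 pos [ 0.6075 -0.1652  0.0172] psi 63.6 tilt [ 0.03 -0.02] gap 59.5 F [-1.3  0.1  3.5] grip 15.000285431742668 q6 -1.46
turn az 0.0 shift [ 0.2703  0.3769 -0.025 ] rows 9 each [ 0.03    0.0419 -0.0028]
t 3.6 pos [ 0.6075 -0.1652  0.0172] psi 63.6 tilt [ 0.03 -0.02] gap 59.5 F [-1.3  0.1  3.5] grip 15.000285431742668 q6 -1.46
turn az 0.0 shift [ 0.2702  0.3769 -0.115 ] rows 9 each [ 0.03    0.0419 -0.0128]
```

arm_command([
  [0, 0, -0.02, 0, 0, 0, -1],
  [0, 0, -0.05, 0, 0, 0, -1],
  [0, 0, -0.05, 0, 0, 0, -1],
  [0.03, 0.0419, 0, 0, 0, 0, -1],
  [0.03, 0.0419, 0, 0, 0, 0, -1],
  [0.03, 0.0419, 0, 0, 0, 0, -1],
  [0.03, 0.0419, 0, 0, 0, 0, -1],
  [0.03, 0.0419, 0, 0, 0, 0, -1],
  [0.03, 0.0419, 0, 0, 0, 0, -1],
  [0.03, 0.0419, 0, 0, 0, 0, -1],
  [0.03, 0.0419, 0, 0, 0, 0, -1],
  [0.03, 0.0419, 0, 0, 0, 0, -1],
])

```text
time_s: 5.1
tcp_pos: [0.5326, 0.2944, 0.1376]
tcp_rot: [0.228, 0.974, 0.0, 0.0]
wrist_force: [1.1, -0.2, -1.1]
finger_gap: 0.631
grasp_force: 15.0
```

arm_command([
  [0, 0, 0, 0, 0, 0, -1],
  [0, 0, 0, 0, 0, 0, -1],
  [0, 0, 0, 0, 0, 0, -1],
])

```text
time_s: 5.48
tcp_pos: [0.5334, 0.2916, 0.1368]
tcp_rot: [0.229, 0.973, -0.0, 0.0]
wrist_force: [0.3, 0.4, -1.5]
finger_gap: 0.627
grasp_force: 15.0
```

```bash
python3 p.py .533 .2925 .0435
python3 - <<'E'
from h import *
cv2.imwrite("pics/t1.png",cams.get_image("top")[150:330,100:340,::-1].repeat(3,0).repeat(3,1))
E
```

```text
t 5.475 pos [0.5334 0.2916 0.1368] psi 63.51 tilt [-0.   -0.01] gap 59.6 F [ 0.3  0.4 -1.5] grip 14.999802634119987 q6 -0.7
turn az 0.0 shift [0.0007 0.0007 0.0933] rows 2 each [0.0004 0.0003 0.0466]
```

View pics/t1.png

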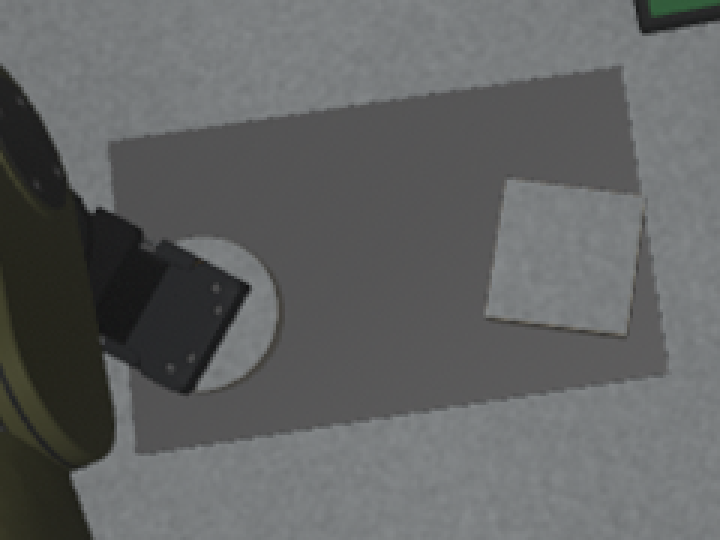

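The arm covers the tin over the round stand (about px (170,255)); I lower and check after release.

arm_command([
  [0.0007, 0.0007, 0.045, 0, 0, 0, -1],
  [0, 0, 0.03, 0, 0, 0, -1],
  [0, 0, 0.012, 0, 0, 0, -1],
  [0, 0, 0.005, 0, 0, 0, -1],
  [0, 0, 0.001, 0, 0, 0, -1],
  [0, 0, 0, 0, 0, 0, -1],
  [0, 0, 0, 0, 0, 0, -1],
])

```text
time_s: 6.4
tcp_pos: [0.5334, 0.294, 0.0447]
tcp_rot: [0.228, 0.974, 0.001, 0.001]
wrist_force: [0.9, -0.1, -1.9]
finger_gap: 0.631
grasp_force: 15.0
```

```bash
python3 p.py .533 .2925 .0435
```

```text
t 6.4 pos [0.5334 0.294  0.0447] psi 63.61 tilt [0.09 0.04] gap 60.0 F [ 0.9 -0.1 -1.9] grip 14.999838396906853 q6 -0.69
turn az 0.0 shift [-0.0003 -0.0016  0.0012] rows 1 each [-0.0003 -0.0016  0.0012]
```

arm_command([
  [0, -0.001, 0.0015, 0, 0, 0, -1],
  [0, 0, 0, 0, 0, 0, -1],
  [0, 0, 0, 0, 0, 0, 0.6],
  [0, 0, 0, 0, 0, 0, 0.6],
  [0, 0, 0, 0, 0, 0, 0.6],
  [0, 0, -0.03, 0, 0, 0, 0.6],
  [0, 0, -0.05, 0, 0, 0, 0.6],
  [0, 0, -0.04, 0, 0, 0, 0.6],
])

```text
time_s: 7.4
tcp_pos: [0.5327, 0.293, 0.1642]
tcp_rot: [0.228, 0.974, 0.0, 0.001]
wrist_force: [-0.2, 0.7, -0.0]
finger_gap: 0.8
grasp_force: 0.0
```

```bash
python3 p.py .4835 -.1583 .16 89.3
```

```text
t 7.4 pos [0.5327 0.293  0.1642] psi 63.6 tilt [0.07 0.03] gap 76.0 F [-0.2  0.7 -0. ] grip 0.0 q6 -0.7
turn az -0.4486 shift [ 0.0436 -0.4518  0.0039] rows 9 each [ 0.0048 -0.0502  0.0004]
```

arm_command([
  [0, 0, 0, 0, 0, -0.15, 0.6],
  [0, 0, 0, 0, 0, -0.15, 0.6],
  [0, 0, 0, 0, 0, -0.149, 0.6],
  [0.0048, -0.05, 0, 0, 0, 0, 0.6],
  [0.0048, -0.05, 0, 0, 0, 0, 0.6],
  [0.0048, -0.05, 0, 0, 0, 0, 0.6],
  [0.0048, -0.05, 0, 0, 0, 0, 0.6],
  [0.0048, -0.05, 0, 0, 0, 0, 0.6],
  [0.0048, -0.05, 0, 0, 0, 0, 0.6],
  [0.0048, -0.05, 0, 0, 0, 0, 0.6],
  [0.0048, -0.05, 0, 0, 0, 0, 0.6],
  [0.0048, -0.05, 0, 0, 0, 0, 0.6],
])

```text
time_s: 8.9
tcp_pos: [0.4836, -0.1583, 0.1625]
tcp_rot: [0.006, 1.0, -0.0, 0.0]
wrist_force: [0.3, 0.1, 0.3]
finger_gap: 0.797
grasp_force: 0.0
```

arm_command([
  [0, 0, 0, 0, 0, 0, 0.6],
  [0, 0, 0, 0, 0, 0, 0.6],
  [0, 0, 0, 0, 0, 0, 0.6],
])

```text
time_s: 9.28
tcp_pos: [0.484, -0.1555, 0.1621]
tcp_rot: [0.005, 1.0, 0.0, -0.0]
wrist_force: [0.7, 0.1, 0.5]
finger_gap: 0.797
grasp_force: 0.0
```

```bash
python3 p.py .4835 -.1583 .018 89.3
python3 - <<'E'
from h import *
im=cams.get_image("top")[:,:,::-1].copy();cv2.imwrite("pics/top2.png",im)
g=cv2.cvtColor(im,cv2.COLOR_BGR2GRAY);ri,bo,ro,co=stands(g);print(ro,co,bo)
cv2.imwrite("pics/t2.png",cv2.resize(cv2.convertScaleAbs(im[205:305,120:220],alpha=1.5),None,fx=6,fy=6,interpolation=cv2.INTER_CUBIC))
E
```

```text
t 9.275 pos [ 0.484  -0.1555  0.1621] psi 89.41 tilt [-0.    0.02] gap 75.7 F [0.7 0.1 0.5] grip 0.0 q6 -1.98
turn az 0.002 shift [ 0.0004 -0.0028  0.1441] rows 3 each [ 0.0001 -0.0009  0.048 ]
[0.53408561 0.29403707 0.05556727] 1.1927164166971582e-06 ((0.5791530609130859, 0.16952498257160187), (0.22865626215934753, 0.3782048225402832), 9.117460250854492)
```

View pics/t2.png

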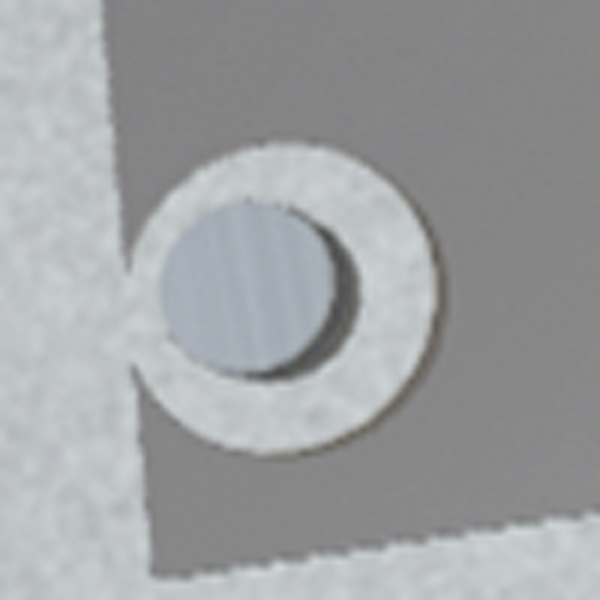

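The tin sits on the round stand: tin top centre is at about crop (248,287), or px (160.9,252.4).

```bash
python3 -c "
from h import *
print(ray('top',[(160.9,252.4)],.059), ray('top',[((282-2.5)/6+120,(297.5-2.5)/6+205)],.025))"
```

```text
[[0.53281577 0.29297381 0.059     ]] [[0.53349521 0.29242322 0.025     ]]
```

arm_command([
  [0, -0.0015, 0.045, 0, 0, 0.002, 0.6],
  [0, 0, 0.045, 0, 0, 0, 0.6],
  [0, 0, 0.03, 0, 0, 0, 0.6],
  [0, 0, 0.023, 0, 0, 0, 0.6],
  [0, 0, 0, 0, 0, 0, 0.6],
  [0, 0, 0, 0, 0, 0, -1],
  [0, 0, 0, 0, 0, 0, -1],
  [0, 0, 0, 0, 0, 0, -1],
  [0, 0, 0, 0, 0, 0, -1],
  [0, 0, 0, 0, 0, 0, -1],
], squeeze=15)

```text
time_s: 10.58
tcp_pos: [0.4847, -0.1586, 0.0204]
tcp_rot: [0.007, 1.0, -0.0, 0.001]
wrist_force: [-0.1, -0.1, 5.4]
finger_gap: 0.547
grasp_force: 15.0
```

```bash
python3 p.py .574 .0357 .154 82.95
```

```text
t 10.575 pos [ 0.4847 -0.1586  0.0204] psi 89.21 tilt [ 0.1  -0.05] gap 52.0 F [-0.1 -0.1  5.4] grip 14.989393651485443 q6 -1.98
turn az 0.1093 shift [-0.065   0.2037 -0.1336] rows 5 each [-0.013   0.0407 -0.0267]
```

arm_command([
  [0, 0, -0.02, 0, 0, 0, -1],
  [0, 0, -0.045, 0, 0, 0, -1],
  [0, 0, -0.045, 0, 0, 0.1093, -1],
  [-0.0132, 0.041, 0, 0, 0, 0, -1],
  [-0.0132, 0.041, 0, 0, 0, 0, -1],
  [-0.0132, 0.041, 0, 0, 0, 0, -1],
  [-0.0132, 0.041, 0, 0, 0, 0, -1],
  [-0.0132, 0.041, 0, 0, 0, 0, -1],
  [0, 0, 0.02, 0, 0, 0, -1],
  [0, 0, 0.02, 0, 0, 0, -1],
  [0, 0, 0, 0, 0, 0, -1],
  [0, 0, 0, 0, 0, 0, -1],
])

```text
time_s: 12.08
tcp_pos: [0.5742, 0.0363, 0.0889]
tcp_rot: [0.062, 0.998, -0.0, -0.0]
wrist_force: [0.3, -0.5, -1.1]
finger_gap: 0.548
grasp_force: 15.0
```

```bash
python3 p.py .575 .037 .055 82.95;python3 p.py .575 .037 .055 82.95
```

```text
t 12.075 pos [0.5742 0.0363 0.0889] psi 82.87 tilt [-0.04 -0.  ] gap 52.1 F [ 0.3 -0.5 -1.1] grip 14.98560681939125 q6 -1.48
turn az -0.0014 shift [-0.0008  0.0008  0.0339] rows 1 each [-0.0008  0.0008  0.0339]
t 12.075 pos [0.5742 0.0363 0.0889] psi 82.87 tilt [-0.04 -0.  ] gap 52.1 F [ 0.3 -0.5 -1.1] grip 14.98560681939125 q6 -1.48
turn az -0.0014 shift [-0.0008  0.0008  0.0339] rows 1 each [-0.0008  0.0008  0.0339]
```

arm_command([
  [0, 0, 0.02, 0, 0, 0, -1],
  [0, 0, 0.01, 0, 0, 0, -1],
  [0, 0, 0.0043, 0, 0, 0, -1],
  [0, 0, 0, 0, 0, 0, -1],
  [0, 0, 0, 0, 0, 0, -1],
])

```text
time_s: 12.7
tcp_pos: [0.5744, 0.0371, 0.0551]
tcp_rot: [0.061, 0.998, -0.0, -0.0]
wrist_force: [-2.4, -0.6, 4.8]
finger_gap: 0.547
grasp_force: 15.0
```

arm_command([
  [0, 0, 0, 0, 0, 0, 0.5],
  [0, 0, 0, 0, 0, 0, 0.5],
  [0, 0, 0, 0, 0, 0, 0.5],
  [0, 0, -0.03, 0, 0, 0, 0.5],
  [0, 0, -0.05, 0, 0, 0, 0.5],
  [0, 0, -0.03, 0, 0, 0, 0.2],
])

```text
time_s: 13.45
tcp_pos: [0.5755, 0.0372, 0.1676]
tcp_rot: [0.061, 0.998, 0.0, 0.002]
wrist_force: [0.2, 0.3, -1.0]
finger_gap: 0.691
grasp_force: 0.0
```

```bash
python3 p.py .435 -.2795 .15 17.3
```

```text
t 13.45 pos [0.5755 0.0372 0.1676] psi 82.95 tilt [ 0.19 -0.01] gap 65.6 F [ 0.2  0.3 -1. ] grip 0.0 q6 -1.48
turn az 1.1458 shift [-0.2606 -0.2284  0.0171] rows 7 each [-0.0372 -0.0326  0.0024]
```

arm_command([
  [0, 0, 0, 0, 0, 0.1637, 0.2],
  [0, 0, 0, 0, 0, 0.1637, 0.2],
  [0, 0, 0, 0, 0, 0.1637, 0.2],
  [0, 0, 0, 0, 0, 0.1637, 0.2],
  [0, 0, 0, 0, 0, 0.1637, 0.2],
  [0, 0, 0, 0, 0, 0.1637, 0.2],
  [0, 0, 0, 0, 0, 0.1637, 0.2],
])

```text
time_s: 14.32
tcp_pos: [0.5745, 0.0372, 0.1647]
tcp_rot: [0.595, 0.804, 0.0, 0.0]
wrist_force: [0.1, 0.3, -0.2]
finger_gap: 0.601
grasp_force: 0.0
```

arm_command([
  [-0.0372, -0.0326, 0, 0, 0, 0, 0],
  [-0.0372, -0.0326, 0, 0, 0, 0, 0],
  [-0.0372, -0.0326, 0, 0, 0, 0, 0],
  [-0.0372, -0.0326, 0, 0, 0, 0, 0],
  [-0.0372, -0.0326, 0, 0, 0, 0, 0],
  [-0.0372, -0.0326, 0, 0, 0, 0, 0],
  [-0.0372, -0.0326, 0, 0, 0, 0, 0],
  [0, 0, 0, 0, 0, 0, 0],
  [0, 0, 0, 0, 0, 0, 0],
])

```text
time_s: 15.45
tcp_pos: [0.4341, -0.279, 0.1647]
tcp_rot: [0.593, 0.805, 0.0, -0.0]
wrist_force: [-0.2, -0.4, 0.1]
finger_gap: 0.5
grasp_force: 0.0
```

```bash
python3 p.py .435 -.2795 .024 17.3;python3 - <<'E'
from h import *
im=cams.get_image("top")[:,:,::-1].copy();cv2.imwrite("pics/top3.png",im)
cv2.imwrite("pics/t3.png",cv2.resize(cv2.convertScaleAbs(im[200:275,250:330],alpha=1.5),None,fx=7,fy=7,interpolation=cv2.INTER_CUBIC))
E
```

```text
t 15.45 pos [ 0.4341 -0.279   0.1647] psi 17.26 tilt [0.01 0.03] gap 47.5 F [-0.2 -0.4  0.1] grip 0.0 q6 -0.98
turn az -0.0007 shift [-0.0008  0.0007  0.1407] rows 3 each [-0.0003  0.0002  0.0469]
```

View pics/t3.png

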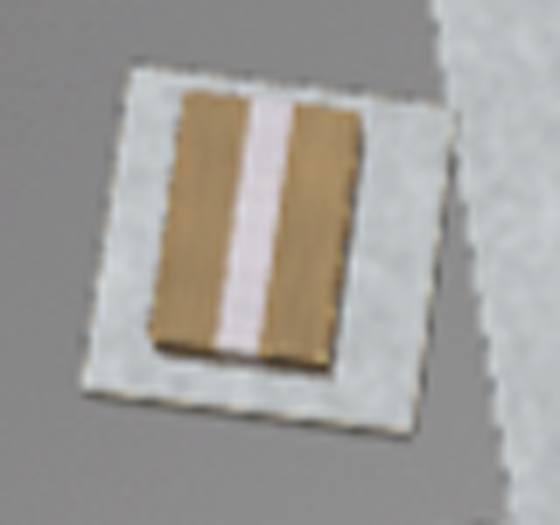

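Carton stands on the riser, sides parallel; top corners at crop (184,92),(361,112),(330,362),(151,345). I'll compute the offset and fetch the marker.

```bash
python3 -c "
from h import *
f=lambda L:(np.array(L)-3)/7+[250,200]
for L,z in (([(184,92),(361,112),(330,362),(151,345)],.075),([(132,67),(457,107),(412,436),(82,393)],.035)):
  w=ray('top',f(L),z)[:,:2].astype(np.float32);print(w.mean(0),cv2.minAreaRect(w))"
```

```text
[0.573779   0.03826234] ((0.5735334157943726, 0.03829944133758545), (0.051562804728746414, 0.07431859523057938), 83.80559539794922)
[0.57402086 0.03646494] ((0.5741444230079651, 0.03642551600933075), (0.09909414499998093, 0.10086366534233093), 82.80460357666016)
```

arm_command([
  [-0.0003, 0.0003, 0.045, 0, 0, 0, 0],
  [0, 0, 0.045, 0, 0, 0, 0],
  [0, 0, 0.03, 0, 0, 0, 0],
  [0, 0, 0.02, 0, 0, 0, 0],
  [0, 0, 0, 0, 0, 0, 0],
  [0, 0, 0, 0, 0, 0, -1],
  [0, 0, 0, 0, 0, 0, -1],
  [0, 0, 0, 0, 0, 0, -1],
  [0, 0, 0, 0, 0, 0, -1],
  [0, 0, 0, 0, 0, 0, -1],
  [0, 0, 0, 0, 0, 0, -1],
], squeeze=15)

```text
time_s: 16.88
tcp_pos: [0.4346, -0.2797, 0.0253]
tcp_rot: [0.593, 0.805, 0.0, 0.0]
wrist_force: [0.2, 1.5, 2.6]
finger_gap: 0.102
grasp_force: 15.0
```

```bash
python3 p.py .5745 .037 .18 82.95
```

```text
t 16.875 pos [ 0.4346 -0.2797  0.0253] psi 17.28 tilt [ 0.02 -0.02] gap 9.7 F [0.2 1.5 2.6] grip 15.00012069940567 q6 -0.98
turn az -1.1461 shift [-0.1     0.3314 -0.1548] rows 7 each [-0.0143  0.0473 -0.0221]
```

arm_command([
  [0, 0, -0.02, 0, 0, 0, -1],
  [0, 0, -0.045, 0, 0, 0, -1],
  [0, 0, -0.045, 0, 0, 0, -1],
  [0, 0, -0.045, 0, 0, -0.1637, -1],
  [0, 0, 0, 0, 0, -0.1637, -1],
  [0, 0, 0, 0, 0, -0.1637, -1],
  [0, 0, 0, 0, 0, -0.1637, -1],
  [0, 0, 0, 0, 0, -0.1637, -1],
  [0, 0, 0, 0, 0, -0.1637, -1],
  [0, 0, 0, 0, 0, -0.1637, -1],
])

```text
time_s: 18.12
tcp_pos: [0.4341, -0.2793, 0.1793]
tcp_rot: [0.059, 0.998, 0.0, -0.0]
wrist_force: [-0.5, 0.3, -0.7]
finger_gap: 0.105
grasp_force: 15.0
```

arm_command([
  [-0.0143, 0.0474, 0, 0, 0, 0, -1],
  [-0.0143, 0.0474, 0, 0, 0, 0, -1],
  [-0.0143, 0.0474, 0, 0, 0, 0, -1],
  [-0.0143, 0.0474, 0, 0, 0, 0, -1],
  [-0.0143, 0.0474, 0, 0, 0, 0, -1],
  [-0.0143, 0.0474, 0, 0, 0, 0, -1],
  [-0.0143, 0.0474, 0, 0, 0, 0, -1],
  [0, 0, 0.03, 0, 0, 0, -1],
  [0, 0, 0.02, 0, 0, 0, -1],
  [0, 0, 0, 0, 0, 0, -1],
  [0, 0, 0, 0, 0, 0, -1],
])

```text
time_s: 19.5
tcp_pos: [0.5747, 0.0369, 0.1304]
tcp_rot: [0.062, 0.998, 0.0, 0.0]
wrist_force: [0.4, -0.5, -1.5]
finger_gap: 0.106
grasp_force: 15.0
```

```bash
python3 p.py .5745 .0375 .1005 82.95;python3 - <<'E'
from h import *
im=cams.get_image("scene")[:,:,::-1].copy()
cv2.imwrite("pics/s4.png",cv2.resize(cv2.convertScaleAbs(im[150:300,310:530],alpha=1.5),None,fx=3,fy=3,interpolation=cv2.INTER_CUBIC))
E
```

```text
t 19.5 pos [0.5747 0.0369 0.1304] psi 82.89 tilt [ 0.04 -0.  ] gap 10.1 F [ 0.4 -0.5 -1.5] grip 14.999607503414154 q6 -1.48
turn az -0.0011 shift [0.0003 0.0005 0.0299] rows 1 each [0.0003 0.0005 0.0299]
```

View pics/s4.png

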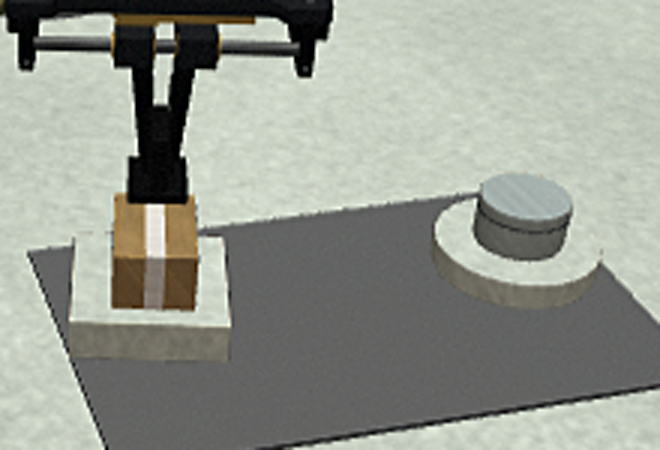

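The scene view shows the marker held upright above the carton, centred on its strip (crop x≈157), and the tin seated on the round stand. Lowering 30 mm.

arm_command([
  [0.0003, 0.0003, 0.018, 0, 0, 0, -1],
  [0, 0, 0.009, 0, 0, 0, -1],
  [0, 0, 0.003, 0, 0, 0, -1],
  [0, 0, 0, 0, 0, 0, -1],
  [0, 0, 0, 0, 0, 0, -1],
])

```text
time_s: 20.18
tcp_pos: [0.5741, 0.0378, 0.1001]
tcp_rot: [0.061, 0.998, -0.0, -0.0]
wrist_force: [-2.3, 0.0, 4.4]
finger_gap: 0.105
grasp_force: 15.0
```

```bash
python3 p.py .5745 .0375 .1
```

```text
t 20.175 pos [0.5741 0.0378 0.1001] psi 82.95 tilt [-0.03 -0.01] gap 10.0 F [-2.3  0.   4.4] grip 15.000352263450623 q6 -1.48
turn az 0.0 shift [-0.0005 -0.0003  0.0001] rows 1 each [-0.0005 -0.0003  0.0001]
```

arm_command([
  [0, 0, 0, 0, 0, 0, -0.4],
  [0, 0, 0, 0, 0, 0, -0.4],
  [0, 0, 0, 0, 0, 0, -0.4],
  [0, 0, -0.03, 0, 0, 0, -0.4],
  [0, 0, -0.05, 0, 0, 0, 0.2],
  [0, 0, -0.02, 0, 0, 0, 0.2],
])

```text
time_s: 20.92
tcp_pos: [0.5758, 0.0378, 0.2033]
tcp_rot: [0.062, 0.998, 0.0, 0.003]
wrist_force: [0.0, 0.1, -0.1]
finger_gap: 0.453
grasp_force: 0.0
```

```bash
python3 p.py .5975 -.2935 .17 9
```

```text
t 20.925 pos [0.5758 0.0378 0.2033] psi 82.95 tilt [ 0.31 -0.01] gap 43.1 F [ 0.   0.1 -0.1] grip 0.0 q6 -1.48
turn az 1.2906 shift [-0.3306 -0.0306  0.0335] rows 7 each [-0.0472 -0.0044  0.0048]
```

arm_command([
  [0, 0, 0, 0, 0, 0.1613, 0.2],
  [0, 0, 0, 0, 0, 0.1613, 0.3],
  [0, 0, 0, 0, 0, 0.1613, 0.3],
  [0, 0, 0, 0, 0, 0.1613, 0.3],
  [0, 0, 0, 0, 0, 0.1613, 0.3],
  [0, 0, 0, 0, 0, 0.1613, 0.3],
  [0, 0, 0, 0, 0, 0.1613, 0.3],
  [0, 0, 0, 0, 0, 0.1613, 0.3],
])

```text
time_s: 21.92
tcp_pos: [0.5737, 0.0379, 0.1986]
tcp_rot: [0.651, 0.759, -0.001, -0.001]
wrist_force: [-0.2, -0.4, -0.7]
finger_gap: 0.65
grasp_force: 0.0
```

arm_command([
  [-0.0472, -0.0042, 0, 0, 0, 0, 0.3],
  [-0.0472, -0.0042, 0, 0, 0, 0, 0.3],
  [-0.0472, -0.0042, 0, 0, 0, 0, 0.3],
  [-0.0472, -0.0042, 0, 0, 0, 0, 0.3],
  [-0.0472, -0.0042, 0, 0, 0, 0, 0.3],
  [-0.0472, -0.0042, 0, 0, 0, 0, 0.3],
  [-0.0472, -0.0042, 0, 0, 0, 0, 0.3],
  [0, 0, 0, 0, 0, 0, 0.3],
  [0, 0, 0, 0, 0, 0, 0.3],
  [0, 0, 0, 0, 0, 0, 0.3],
])

```text
time_s: 23.18
tcp_pos: [0.5969, -0.2917, 0.1994]
tcp_rot: [0.649, 0.761, 0.0, -0.0]
wrist_force: [-0.3, 0.4, 0.2]
finger_gap: 0.649
grasp_force: 0.0
```

```bash
python3 p.py .5975 -.2935 .04 9;python3 - <<'E'
from h import *
im=cams.get_image("top")[:,:,::-1].copy()
cv2.imwrite("pics/t5.png",cv2.resize(cv2.convertScaleAbs(im[190:290,250:350],alpha=1.5),None,fx=6,fy=6,interpolation=cv2.INTER_CUBIC))
E
```

```text
t 23.175 pos [ 0.5969 -0.2917  0.1994] psi 9.09 tilt [-0.03  0.04] gap 61.6 F [-0.3  0.4  0.2] grip 0.0 q6 -0.69
turn az 0.0015 shift [-0.002   0.0004  0.1594] rows 3 each [-0.0007  0.0001  0.0531]
```

View pics/t5.png

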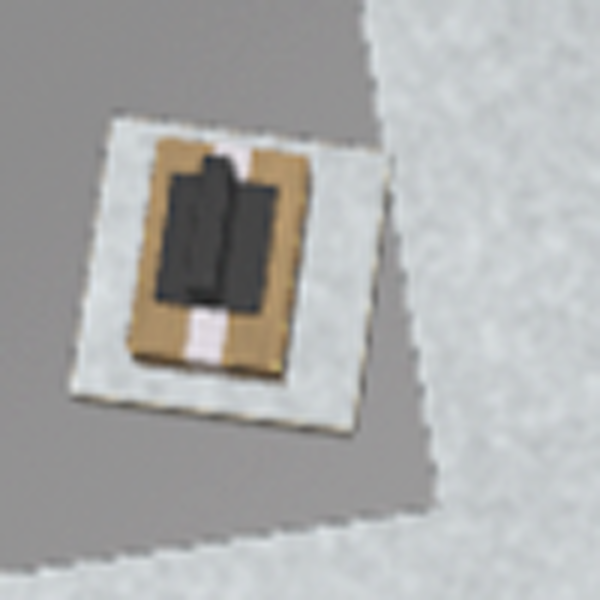

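```bash
python3 -c "
from h import *
f=lambda L:(np.array(L)-2.5)/6+[250,190]
for L,z in (([(157,138),(312,157),(283,378),(131,358)],.075),([(172,172),(278,185),(263,312),(155,300)],.083),([(112,115),(390,150),(353,434),(71,398)],.035)):
  w=ray('top',f(L),z)[:,:2].astype(np.float32);print(w.mean(0),cv2.minAreaRect(w))"
```

```text
[0.57290614 0.03792666] ((0.5728615522384644, 0.0383489653468132), (0.05274460092186928, 0.07571501284837723), 83.3267822265625)
[0.5765598  0.03875798] ((0.5765791535377502, 0.03867136687040329), (0.036016691476106644, 0.04355193302035332), 83.71101379394531)
[0.5742435  0.03664514] ((0.5742598176002502, 0.03671523183584213), (0.09894473105669022, 0.10139816999435425), 83.11524963378906)
```

arm_command([
  [-0.0015, 0.0004, 0.05, 0, 0, 0, 0.3],
  [0, 0, 0.05, 0, 0, 0, 0.3],
  [0, 0, 0.035, 0, 0, 0, 0.3],
  [0, 0, 0.024, 0, 0, 0, 0.3],
  [0, 0, 0, 0, 0, 0, 0.3],
  [0, 0, 0, 0, 0, 0, -1],
  [0, 0, 0, 0, 0, 0, -1],
  [0, 0, 0, 0, 0, 0, -1],
  [0, 0, 0, 0, 0, 0, -1],
  [0, 0, 0, 0, 0, 0, -1],
], squeeze=12)

```text
time_s: 24.48
tcp_pos: [0.5984, -0.2949, 0.0422]
tcp_rot: [0.649, 0.76, 0.0, 0.001]
wrist_force: [0.1, -0.0, 4.8]
finger_gap: 0.373
grasp_force: 12.0
```

```bash
python3 p.py .5543 .165 .205 9
```

```text
t 24.475 pos [ 0.5984 -0.2949  0.0422] psi 9.01 tilt [ 0.11 -0.06] gap 35.4 F [ 0.1 -0.   4.8] grip 11.991889926139265 q6 -0.7
turn az 0.0001 shift [ 0.461   0.0287 -0.1633] rows 9 each [ 0.0512  0.0032 -0.0181]
```

arm_command([
  [0, 0, -0.03, 0, 0, 0, -1],
  [0, 0, -0.05, 0, 0, 0, -1],
  [0, 0, -0.05, 0, 0, 0, -1],
  [0, 0, -0.04, 0, 0, 0, -1],
])

```text
time_s: 24.98
tcp_pos: [0.5973, -0.2945, 0.2122]
tcp_rot: [0.649, 0.76, -0.0, 0.0]
wrist_force: [-0.1, -0.4, -1.6]
finger_gap: 0.374
grasp_force: 12.0
```

arm_command([
  [0.0512, 0.0032, 0, 0, 0, 0, -1],
  [0.0512, 0.0032, 0, 0, 0, 0, -1],
  [0.0512, 0.0032, 0, 0, 0, 0, -1],
  [0.0512, 0.0032, 0, 0, 0, 0, -1],
  [0.0512, 0.0032, 0, 0, 0, 0, -1],
  [0.0512, 0.0032, 0, 0, 0, 0, -1],
  [0.0512, 0.0032, 0, 0, 0, 0, -1],
  [0.0512, 0.0032, 0, 0, 0, 0, -1],
  [0.0512, 0.0032, 0, 0, 0, 0, -1],
  [0, 0, 0, 0, 0, 0, -1],
  [0, 0, 0, 0, 0, 0, -1],
])

```text
time_s: 26.35
tcp_pos: [0.5534, 0.1648, 0.21]
tcp_rot: [0.649, 0.761, -0.001, -0.0]
wrist_force: [-0.3, -1.0, -1.4]
finger_gap: 0.371
grasp_force: 12.0
```

```bash
python3 p.py .5543 .165 .047 9
```

```text
t 26.35 pos [0.5534 0.1648 0.21  ] psi 9.03 tilt [-0.08 -0.05] gap 35.3 F [-0.3 -1.  -1.4] grip 11.978380002547055 q6 0.04
turn az 0.0006 shift [0.0002 0.0012 0.163 ] rows 3 each [0.0001 0.0004 0.0543]
```

arm_command([
  [0, 0.0008, 0.05, 0, 0, 0, -1],
  [0, 0, 0.05, 0, 0, 0, -1],
  [0, 0, 0.04, 0, 0, 0, -1],
  [0, 0, 0.018, 0, 0, 0, -1],
  [0, 0, 0.006, 0, 0, 0, -1],
  [0, 0, 0, 0, 0, 0, -1],
  [0, 0, 0, 0, 0, 0, -1],
])

```text
time_s: 27.22
tcp_pos: [0.5561, 0.1654, 0.0486]
tcp_rot: [0.649, 0.76, 0.001, 0.001]
wrist_force: [0.1, -0.4, -1.1]
finger_gap: 0.375
grasp_force: 12.0
```

```bash
python3 p.py .5543 .165 .046 9
```

```text
t 27.225 pos [0.5561 0.1654 0.0486] psi 9.0 tilt [0.2  0.04] gap 35.6 F [ 0.1 -0.4 -1.1] grip 11.998926243977621 q6 0.04
turn az -0.0 shift [-0.0001 -0.0018  0.0026] rows 1 each [-0.0001 -0.0018  0.0026]
```

Not yet in contact; a bit lower.

arm_command([
  [0, -0.0005, 0.001, 0, 0, 0, -1],
  [0, 0, 0, 0, 0, 0, -1],
])

```text
time_s: 27.48
tcp_pos: [0.555, 0.1654, 0.0469]
tcp_rot: [0.649, 0.761, 0.001, 0.001]
wrist_force: [0.3, -0.0, 1.9]
finger_gap: 0.374
grasp_force: 12.0
```

arm_command([
  [0, 0, 0, 0, 0, 0, -1],
  [0, 0, 0.0005, 0, 0, 0, -1],
  [0, 0, 0, 0, 0, 0, -1],
])

```text
time_s: 27.85
tcp_pos: [0.555, 0.1654, 0.0469]
tcp_rot: [0.649, 0.761, 0.001, 0.001]
wrist_force: [-0.8, -0.8, 5.8]
finger_gap: 0.375
grasp_force: 12.0
```

arm_command([
  [0, 0, 0, 0, 0, 0, 0.2],
  [0, 0, 0, 0, 0, 0, 0.2],
  [0, 0, 0, 0, 0, 0, 0.2],
  [0, 0, -0.03, 0, 0, 0, 0.2],
  [0, 0, -0.06, 0, 0, 0, 0.2],
  [0, 0, -0.06, 0, 0, 0, 0.5],
  [0, 0, 0, 0, 0, 0, 0.5],
])

```text
time_s: 28.72
tcp_pos: [0.5576, 0.1659, 0.2024]
tcp_rot: [0.649, 0.76, 0.005, 0.004]
wrist_force: [-0.1, 0.1, -0.0]
finger_gap: 0.733
grasp_force: 0.0
```

```bash
python3 p.py .494 -.413 .195
```

```text
t 28.725 pos [0.5576 0.1659 0.2024] psi 9.01 tilt [0.68 0.14] gap 69.6 F [-0.1  0.1 -0. ] grip 0.0 q6 0.04
turn az 0.0 shift [-0.5618 -0.1536  0.0053] rows 11 each [-0.0511 -0.014   0.0005]
```

arm_command([
  [-0.051, -0.014, 0, 0, 0, 0, 0.5],
  [-0.051, -0.014, 0, 0, 0, 0, 0.5],
  [-0.051, -0.014, 0, 0, 0, 0, 0.5],
  [-0.051, -0.014, 0, 0, 0, 0, 0.5],
  [-0.051, -0.014, 0, 0, 0, 0, 0.5],
  [-0.051, -0.014, 0, 0, 0, 0, 0.5],
  [-0.051, -0.014, 0, 0, 0, 0, 0.5],
  [-0.051, -0.014, 0, 0, 0, 0, 0.5],
  [-0.051, -0.014, 0, 0, 0, 0, 0.5],
  [-0.051, -0.014, 0, 0, 0, 0, 0.5],
  [-0.051, -0.014, 0, 0, 0, 0, 0.5],
  [0, 0, 0, 0, 0, 0, 0.5],
])

```text
time_s: 30.22
tcp_pos: [0.4884, -0.4155, 0.1933]
tcp_rot: [0.651, 0.759, -0.0, -0.001]
wrist_force: [0.8, 0.6, 0.3]
finger_gap: 0.748
grasp_force: 0.0
```

arm_command([
  [0, 0, 0, 0, 0, 0, 0.5],
  [0, 0, 0, 0, 0, 0, 0.5],
])

```text
time_s: 30.48
tcp_pos: [0.4901, -0.4116, 0.1948]
tcp_rot: [0.649, 0.761, 0.0, -0.001]
wrist_force: [0.7, 0.2, -0.3]
finger_gap: 0.751
grasp_force: 0.0
```

```bash
python3 p.py .494 -.413 .032
python3 - <<'E'
from h import *
im=cams.get_image("top")[:,:,::-1].copy()
cv2.imwrite("pics/t6.png",cv2.resize(cv2.convertScaleAbs(im[160:310,130:330],alpha=1.5),None,fx=4,fy=4,interpolation=cv2.INTER_CUBIC))
E
```

```text
t 30.475 pos [ 0.4901 -0.4116  0.1948] psi 9.1 tilt [-0.04  0.05] gap 71.4 F [ 0.7  0.2 -0.3] grip 0.0 q6 -0.94
turn az 0.0 shift [-0.0022  0.0037  0.1628] rows 3 each [-0.0007  0.0012  0.0543]
```

View pics/t6.png

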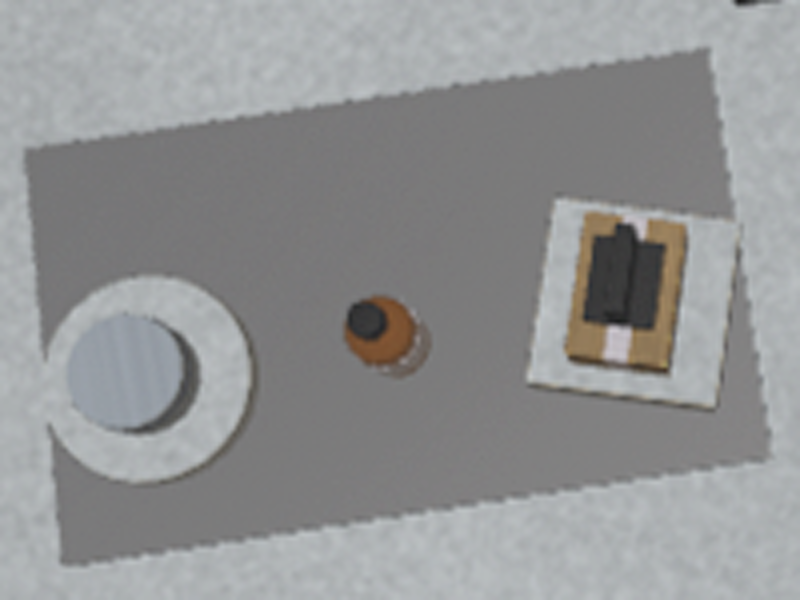

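The bottle stands upright between the stands with its cap at crop (367,321); tin, carton and marker all remain in place. Next I grasp the jar.

```bash
python3 -c "
from h import *
print(ray('top',[(221.4,239.9)],.095))"
```

```text
[[0.5536732  0.16371086 0.095     ]]
```

arm_command([
  [-0.001, 0.0037, 0.055, 0, 0, 0, 0.5],
  [0, 0, 0.055, 0, 0, 0, 0.5],
  [0, 0, 0.04, 0, 0, 0, 0.5],
  [0, 0, 0.021, 0, 0, 0, 0.5],
  [0, 0, 0, 0, 0, 0, 0.5],
  [0, 0, 0, 0, 0, 0, -1],
  [0, 0, 0, 0, 0, 0, -1],
  [0, 0, 0, 0, 0, 0, -1],
  [0, 0, 0, 0, 0, 0, -1],
  [0, 0, 0, 0, 0, 0, -1],
], squeeze=12)

```text
time_s: 31.78
tcp_pos: [0.4948, -0.4142, 0.0261]
tcp_rot: [0.649, 0.76, 0.0, 0.001]
wrist_force: [0.8, 1.0, 6.2]
finger_gap: 0.478
grasp_force: 12.0
```

```bash
python3 p.py .629 .177 .19 99
```

```text
t 31.775 pos [ 0.4948 -0.4142  0.0261] psi 9.0 tilt [ 0.13 -0.1 ] gap 45.4 F [0.8 1.  6.2] grip 12.00201825646218 q6 -0.94
turn az -1.5707 shift [-0.2254  0.5626 -0.1647] rows 12 each [-0.0188  0.0469 -0.0137]
```

arm_command([
  [0, 0, -0.03, 0, 0, 0, -1],
  [0, 0, -0.05, 0, 0, 0, -1],
  [0, 0, -0.05, 0, 0, 0, -1],
  [0, 0, -0.035, 0, 0, 0, -1],
])

```text
time_s: 32.28
tcp_pos: [0.4934, -0.4135, 0.1909]
tcp_rot: [0.649, 0.76, -0.0, 0.0]
wrist_force: [0.3, -0.3, -2.4]
finger_gap: 0.478
grasp_force: 12.0
```

arm_command([
  [0, 0, 0, 0, 0, -0.1571, -1],
  [0, 0, 0, 0, 0, -0.1571, -1],
  [0, 0, 0, 0, 0, -0.1571, -1],
  [0, 0, 0, 0, 0, -0.1571, -1],
  [0, 0, 0, 0, 0, -0.1571, -1],
  [0, 0, 0, 0, 0, -0.1571, -1],
  [0, 0, 0, 0, 0, -0.1571, -1],
  [0, 0, 0, 0, 0, -0.1571, -1],
  [0, 0, 0, 0, 0, -0.1571, -1],
  [0, 0, 0, 0, 0, -0.1571, -1],
])

```text
time_s: 33.52
tcp_pos: [0.4928, -0.4128, 0.1875]
tcp_rot: [-0.081, 0.997, 0.001, -0.001]
wrist_force: [-0.1, 0.5, -2.0]
finger_gap: 0.483
grasp_force: 12.0
```

arm_command([
  [-0.0188, 0.0469, 0, 0, 0, 0, -1],
  [-0.0188, 0.0469, 0, 0, 0, 0, -1],
  [-0.0188, 0.0469, 0, 0, 0, 0, -1],
  [-0.0188, 0.0469, 0, 0, 0, 0, -1],
  [-0.0188, 0.0469, 0, 0, 0, 0, -1],
  [-0.0188, 0.0469, 0, 0, 0, 0, -1],
  [-0.0188, 0.0469, 0, 0, 0, 0, -1],
  [-0.0188, 0.0469, 0, 0, 0, 0, -1],
  [-0.0188, 0.0469, 0, 0, 0, 0, -1],
  [-0.0188, 0.0469, 0, 0, 0, 0, -1],
  [-0.0188, 0.0469, 0, 0, 0, 0, -1],
  [-0.0188, 0.0469, 0, 0, 0, 0, -1],
])

```text
time_s: 35.02
tcp_pos: [0.6275, 0.1791, 0.1877]
tcp_rot: [-0.079, 0.997, -0.0, -0.001]
wrist_force: [1.2, 0.1, -2.9]
finger_gap: 0.479
grasp_force: 12.0
```

arm_command([
  [0, 0, 0, 0, 0, 0, -1],
  [0, 0, 0, 0, 0, 0, -1],
  [0, 0, 0, 0, 0, 0, -1],
])

```text
time_s: 35.4
tcp_pos: [0.6278, 0.1765, 0.1887]
tcp_rot: [-0.078, 0.997, -0.0, -0.001]
wrist_force: [0.4, -0.5, -2.1]
finger_gap: 0.48
grasp_force: 12.0
```

```bash
python3 p.py .6293 .1768 .032 99
```

```text
t 35.4 pos [0.6278 0.1765 0.1887] psi 98.95 tilt [-0.07 -0.04] gap 45.6 F [ 0.4 -0.5 -2.1] grip 11.99770421575522 q6 -1.53
turn az -0.0009 shift [-1.700e-03  1.000e-04  1.567e-01] rows 3 each [-0.0006  0.      0.0522]
```

arm_command([
  [-0.0012, 0, 0.05, 0, 0, 0, -1],
  [0, 0, 0.05, 0, 0, 0, -1],
  [0, 0, 0.035, 0, 0, 0, -1],
  [0, 0, 0.018, 0, 0, 0, -1],
  [0, 0, 0.005, 0, 0, 0, -1],
  [0, 0, 0, 0, 0, 0, -1],
  [0, 0, 0, 0, 0, 0, -1],
])

```text
time_s: 36.28
tcp_pos: [0.6308, 0.1783, 0.0333]
tcp_rot: [-0.079, 0.997, 0.0, 0.002]
wrist_force: [0.1, 0.4, -2.7]
finger_gap: 0.477
grasp_force: 12.0
```

arm_command([
  [0, 0, 0.001, 0, 0, 0, -1],
  [0, 0, 0, 0, 0, 0, -1],
])

```text
time_s: 36.52
tcp_pos: [0.6299, 0.1782, 0.0311]
tcp_rot: [-0.079, 0.997, 0.0, 0.001]
wrist_force: [-0.6, -0.4, -0.5]
finger_gap: 0.48
grasp_force: 12.0
```

arm_command([
  [0, 0, 0.0008, 0, 0, 0, -1],
  [0, 0, 0, 0, 0, 0, -1],
  [0, 0, 0, 0, 0, 0, -1],
])

```text
time_s: 36.9
tcp_pos: [0.63, 0.1782, 0.031]
tcp_rot: [-0.079, 0.997, 0.0, 0.0]
wrist_force: [-2.1, -1.0, 5.4]
finger_gap: 0.48
grasp_force: 12.0
```

```bash
python3 p.py .629 .1765 .03
```

```text
t 36.9 pos [0.63   0.1782 0.031 ] psi 99.03 tilt [0.05 0.01] gap 45.6 F [-2.1 -1.   5.4] grip 12.001553237205371 q6 -1.53
turn az 0.0 shift [ 0.0012 -0.0015  0.001 ] rows 1 each [ 0.0012 -0.0015  0.001 ]
```

arm_command([
  [0, 0, 0, 0, 0, 0, 0.2],
  [0, 0, 0, 0, 0, 0, 0.2],
  [0, 0, 0, 0, 0, 0, 0.2],
  [0, 0, -0.03, 0, 0, 0, 0.2],
  [0, 0, -0.05, 0, 0, 0, 0.2],
  [0, 0, -0.06, 0, 0, 0, 0.2],
  [0, 0, -0.04, 0, 0, 0, 0],
])

```text
time_s: 37.78
tcp_pos: [0.6303, 0.1782, 0.2131]
tcp_rot: [-0.079, 0.997, 0.0, 0.002]
wrist_force: [0.4, -0.1, -0.5]
finger_gap: 0.543
grasp_force: 0.0
```

arm_command([
  [0.012, -0.055, 0, 0, 0, 0, 0],
  [0.012, -0.055, 0, 0, 0, 0, 0],
  [0.012, -0.055, 0, 0, 0, 0, 0],
  [0.012, -0.055, 0, 0, 0, 0, 0],
  [0.012, -0.055, 0, 0, 0, 0, 0],
  [0.012, -0.055, 0, 0, 0, 0, 0],
  [0.012, -0.055, 0, 0, 0, 0, 0],
  [0, 0, 0, 0, 0, 0, 0],
  [0, 0, 0, 0, 0, 0, 0],
  [0, 0, 0, 0, 0, 0, 0],
])

```text
time_s: 39.02
tcp_pos: [0.607, -0.2141, 0.2094]
tcp_rot: [-0.079, 0.997, 0.0, -0.0]
wrist_force: [-0.1, 0.1, 0.1]
finger_gap: 0.5
grasp_force: 0.0
```

```bash
python3 p.py .5735 .037 .2 83;python3 - <<'E'
from h import *
im=cams.get_image("top")[:,:,::-1].copy();cv2.imwrite("pics/top7.png",im)
a=cv2.resize(cv2.convertScaleAbs(im[160:310,130:330],alpha=1.5),None,fx=4,fy=4,interpolation=cv2.INTER_CUBIC)
cv2.imwrite("pics/t7.png",a)
E
```

```text
t 39.025 pos [ 0.607  -0.2141  0.2094] psi 99.12 tilt [-0.01  0.02] gap 47.5 F [-0.1  0.1  0.1] grip 0.0 q6 -2.15
turn az 0.2813 shift [0.0639 0.2451 0.0095] rows 5 each [0.0128 0.049  0.0019]
```

View pics/t7.png

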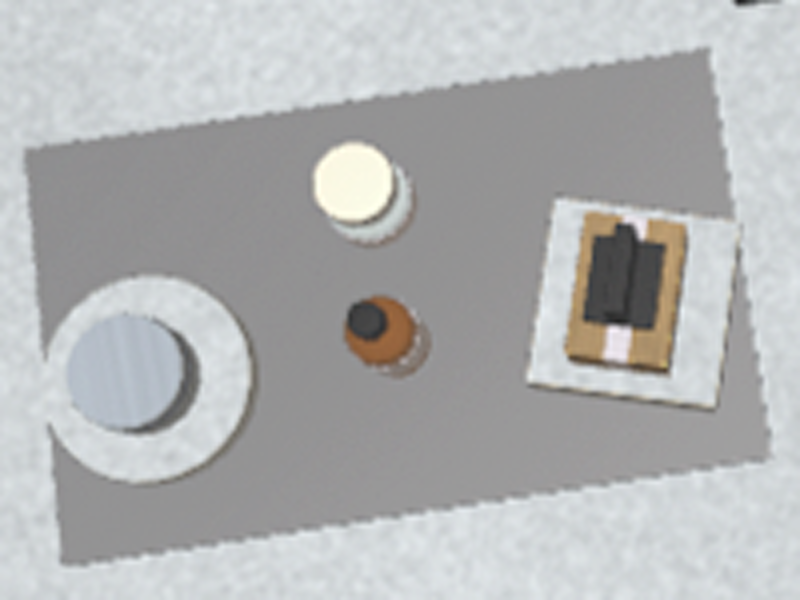

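Jar lid centre is at crop (353,183), straight behind the bottle. The marker (centre crop (626,282)) sits a few mm toward the back of the carton, so I'll nudge it forward.

```bash
python3 -c "
from h import *
f=lambda L:np.atleast_2d(np.array(L,float)-1.5)/4+[130,160]
j=ray('top',f((353,183)),.067)[0,:2];b=ray('top',f((367,321)),.095)[0,:2];R=np.array([[.9875,.1575],[-.1575,.9875]])
print(j,b,'board frame',R@(b-[.5541,.165]),R@(j-[.5541,.165]),R@(j-b))"
```

```text
[0.62958168 0.17967461] [0.55372245 0.16376183] board frame [-0.00056784 -0.00116323] [0.07684941 0.00260281] [0.07741725 0.00376604]
```

arm_command([
  [0, 0, 0, 0, 0, 0.1406, -0.2],
  [0, 0, 0, 0, 0, 0.1407, -0.2],
  [0.0125, 0.049, 0, 0, 0, 0, -0.2],
  [0.0125, 0.049, 0, 0, 0, 0, -0.2],
  [0.0125, 0.049, 0, 0, 0, 0, -0.2],
  [0.0125, 0.049, 0, 0, 0, 0, -0.2],
  [0.0125, 0.049, 0, 0, 0, 0, -0.2],
  [0, 0, 0.03, 0, 0, 0, -0.2],
  [0, 0, 0, 0, 0, 0, -0.2],
  [0, 0, 0, 0, 0, 0, -0.2],
])

```text
time_s: 40.33
tcp_pos: [0.5753, 0.0356, 0.1803]
tcp_rot: [0.062, 0.998, -0.0, 0.0]
wrist_force: [-0.0, -0.7, 0.0]
finger_gap: 0.403
grasp_force: 0.0
```

```bash
python3 p.py .5742 .0382 .1 83
```

```text
t 40.325 pos [0.5753 0.0356 0.1803] psi 82.93 tilt [ 0.04 -0.  ] gap 38.3 F [-0.  -0.7  0. ] grip 0.0 q6 -1.48
turn az -0.0013 shift [0.0015 0.0024 0.0803] rows 2 each [0.0007 0.0012 0.0401]
```

arm_command([
  [0, 0.0018, 0.04, 0, 0, 0, -0.2],
  [0, 0, 0.025, 0, 0, 0, -0.2],
  [0, 0, 0.0135, 0, 0, 0, -0.2],
  [0, 0, 0, 0, 0, 0, -0.2],
  [0, 0, 0, 0, 0, 0, -1],
  [0, 0, 0, 0, 0, 0, -1],
  [0, 0, 0, 0, 0, 0, -1],
  [0, 0, 0, 0, 0, 0, -1],
  [0, 0, 0, 0, 0, 0, -1],
], squeeze=12)

```text
time_s: 41.45
tcp_pos: [0.5757, 0.0373, 0.1018]
tcp_rot: [0.062, 0.998, 0.0, 0.001]
wrist_force: [-0.0, 0.5, 3.0]
finger_gap: 0.102
grasp_force: 12.0
```

arm_command([
  [0, 0, -0.004, 0, 0, 0, -1],
  [0.0033, 0, 0, 0, 0, 0, -1],
  [0, 0, 0, 0, 0, 0, -1],
  [0, 0, 0.0032, 0, 0, 0, -1],
  [0, 0, 0, 0, 0, 0, -1],
  [0, 0, 0, 0, 0, 0, -1],
])

```text
time_s: 42.2
tcp_pos: [0.572, 0.0376, 0.1017]
tcp_rot: [0.062, 0.998, -0.0, -0.0]
wrist_force: [-0.2, -0.5, 0.0]
finger_gap: 0.104
grasp_force: 12.0
```

arm_command([
  [0, 0, 0.0007, 0, 0, 0, -1],
  [0, 0, 0, 0, 0, 0, -1],
  [0, 0, 0, 0, 0, 0, -0.4],
  [0, 0, 0, 0, 0, 0, -0.4],
  [0, 0, 0, 0, 0, 0, -0.4],
  [0, 0, -0.03, 0, 0, 0, -0.4],
  [0, 0, -0.05, 0, 0, 0, -0.2],
  [0, 0, -0.03, 0, 0, 0, 0.1],
  [0, 0, 0, 0, 0, 0, 0.2],
])

```text
time_s: 43.32
tcp_pos: [0.5739, 0.0376, 0.2146]
tcp_rot: [0.062, 0.998, 0.0, 0.003]
wrist_force: [0.1, 0.0, -0.7]
finger_gap: 0.551
grasp_force: 0.0
```

```bash
python3 p.py .63 .179 .2 99
```

```text
t 43.325 pos [0.5739 0.0376 0.2146] psi 82.91 tilt [ 0.37 -0.01] gap 52.3 F [ 0.1  0.  -0.7] grip 0.0 q6 -1.47
turn az -0.2808 shift [-0.0774  0.1309  0.0149] rows 3 each [-0.0258  0.0436  0.005 ]
```

arm_command([
  [0, 0, 0, 0, 0, -0.1404, 0.4],
  [0, 0, 0, 0, 0, -0.1404, 0.4],
  [-0.0258, 0.0436, 0, 0, 0, 0, 0.4],
  [-0.0258, 0.0436, 0, 0, 0, 0, 0.4],
  [-0.0258, 0.0436, 0, 0, 0, 0, 0.4],
  [0, 0, 0.03, 0, 0, 0, 0.4],
  [0, 0, 0, 0, 0, 0, 0.4],
  [0, 0, 0, 0, 0, 0, 0.4],
])

```text
time_s: 44.32
tcp_pos: [0.6276, 0.1785, 0.1804]
tcp_rot: [-0.078, 0.997, -0.0, -0.001]
wrist_force: [0.2, 0.2, 0.7]
finger_gap: 0.703
grasp_force: 0.0
```

```bash
python3 p.py .63 .1785 .031 99
```

```text
t 44.325 pos [0.6276 0.1785 0.1804] psi 98.97 tilt [-0.09 -0.02] gap 66.8 F [0.2 0.2 0.7] grip 0.0 q6 -1.53
turn az -0.0006 shift [-0.0026 -0.0003  0.1494] rows 3 each [-0.0009 -0.0001  0.0498]
```

arm_command([
  [-0.0015, 0, 0.05, 0, 0, 0, 0.4],
  [0, 0, 0.05, 0, 0, 0, 0.4],
  [0, 0, 0.03, 0, 0, 0, 0.4],
  [0, 0, 0.018, 0, 0, 0, 0.4],
  [0, 0, 0, 0, 0, 0, 0.4],
  [0, 0, 0, 0, 0, 0, -1],
  [0, 0, 0, 0, 0, 0, -1],
  [0, 0, 0, 0, 0, 0, -1],
  [0, 0, 0, 0, 0, 0, -1],
  [0, 0, -0.004, 0, 0, 0, -1],
  [0.0005, -0.003, 0, 0, 0, 0, -1],
  [0, 0, 0, 0, 0, 0, -1],
])

```text
time_s: 45.82
tcp_pos: [0.6287, 0.1758, 0.0362]
tcp_rot: [-0.078, 0.997, -0.0, -0.001]
wrist_force: [-0.2, 0.1, -2.7]
finger_gap: 0.478
grasp_force: 12.0
```

arm_command([
  [0, 0, 0.0035, 0, 0, 0, -1],
  [0, 0, 0, 0, 0, 0, -1],
  [0, 0, 0, 0, 0, 0, -1],
])

```text
time_s: 46.2
tcp_pos: [0.6295, 0.1761, 0.0348]
tcp_rot: [-0.078, 0.997, -0.0, -0.0]
wrist_force: [-4.1, -1.9, 4.5]
finger_gap: 0.477
grasp_force: 12.0
```

Contact again; release, retreat clear and check in both views.

arm_command([
  [0, 0, 0, 0, 0, 0, 0.2],
  [0, 0, 0, 0, 0, 0, 0.2],
  [0, 0, 0, 0, 0, 0, 0.2],
  [0, 0, -0.03, 0, 0, 0, 0.2],
  [0, 0, -0.05, 0, 0, 0, 0.2],
  [0, 0, -0.06, 0, 0, 0, 0.2],
  [0, 0, -0.04, 0, 0, 0, 0.2],
])

```text
time_s: 47.08
tcp_pos: [0.6304, 0.1763, 0.2173]
tcp_rot: [-0.078, 0.997, 0.0, 0.002]
wrist_force: [-0.4, 0.1, -0.5]
finger_gap: 0.605
grasp_force: 0.0
```

arm_command([
  [0.012, -0.055, 0, 0, 0, 0, 0.2],
  [0.012, -0.055, 0, 0, 0, 0, 0.2],
  [0.012, -0.055, 0, 0, 0, 0, 0.2],
  [0.012, -0.055, 0, 0, 0, 0, 0.2],
  [0.012, -0.055, 0, 0, 0, 0, 0.2],
  [0.012, -0.055, 0, 0, 0, 0, 0.2],
  [0.012, -0.055, 0, 0, 0, 0, 0.2],
  [0, 0, 0, 0, 0, 0, 0.2],
  [0, 0, 0, 0, 0, 0, 0.2],
])

```text
time_s: 48.2
tcp_pos: [0.6066, -0.2171, 0.2133]
tcp_rot: [-0.078, 0.997, 0.0, -0.0]
wrist_force: [-0.5, 0.3, 0.1]
finger_gap: 0.6
grasp_force: 0.0
```

Run:
```python
from h import *
im=cams.get_image("top")[:,:,::-1].copy();s=cams.get_image("scene")[:,:,::-1]
cv2.imwrite("pics/t8.png",cv2.resize(cv2.convertScaleAbs(im[160:310,130:330],alpha=1.5),None,fx=4,fy=4,interpolation=cv2.INTER_CUBIC))
cv2.imwrite("pics/s8.png",cv2.resize(cv2.convertScaleAbs(s[140:320,110:550],alpha=1.5),None,fx=1.8,fy=1.8,interpolation=cv2.INTER_CUBIC))
```

```text
(no output)
```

View pics/t8.png

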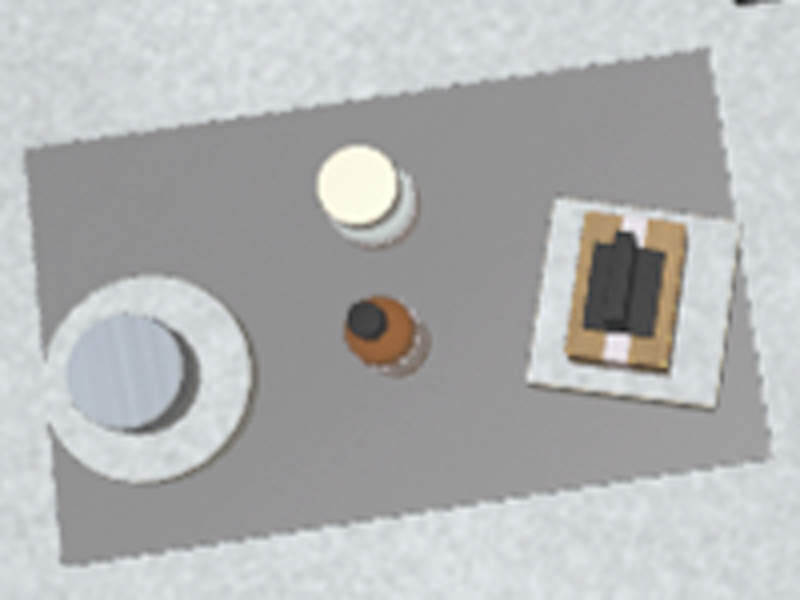

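View pics/s8.png

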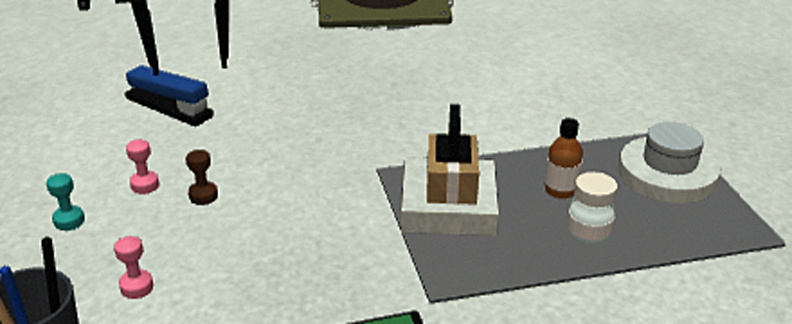

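Jar lid is now at crop (357,186), about 2 mm closer to the line behind the bottle. The marker is centred on the carton at crop (626,289), all goods are upright and the stamp hasn't moved.

```bash
python3 -c "
from bench import workorder
print(workorder.sign_off())"
```

```text
the job is handed in; nothing more can be done
None
```

The goods are set out on the photo board as asked and the job is handed in: in the last camera check everything was upright and within about 2 mm of its place, the bottle–jar gap was about 3.5 cm, and the stamp was not touched. The marker and jar each got a small second placing to centre them.

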